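# Lock the fume-filter cover with its quarter-turn cam

### The job

The cover of the fume-filter unit stands ajar on its spring. Set a fingertip in the slot of the round cam disc on its top, press the cover fully down and, keeping it pressed, turn the cam a quarter turn clockwise to its stop, so that the cover stays locked shut when you take the finger away. Only push with the fingertips: do not grasp or lift anything, and leave the loose things around it where they are.

Things in the scene. Friction and masses are not known exactly. Their poses are not given: they have to be found in the camera images.
- unit: Fume-filter unit fixed to the bench: grey housing 240 (x) x 220 (y) x 85 mm high, white cover on top. Origin: centre of its underside, on the bench. +x points from the front edge (cam side, towards the robot) to the rear (hinge side). The cover runs from the front edge to a hinge line at x = +55 mm, height 85 mm; behind it is a fixed deck.
- cover (a joint): Cover angle, rad: 0 fully shut, 0.16 as found (sprung ajar, front edge up; goes no further). About 5 N straight down on the cam brings it fully shut, where it stops dead. Let go unlocked, it springs up. Locked, it may stand up to 0.015 from shut.
- cam (a joint): Turn of the cam, rad, growing clockwise from above: 0 to 0.3 as found (unlocked, slot pointing roughly from front edge to hinge); hard stop at 1.571 (slot parallel to the hinge line, in line with two dark tick marks on the cover). Slight friction (0.06 N m); stays where left.
- tongue_tip (a point): Tip of the steel tongue under the cover, 47 mm from the cam's axis, hidden from above; turns with the cam. From about 1.1 rad on it slides under a keeper in the housing, which holds the cover down. It goes under only while the cover is pressed fully shut; with the cover up it passes over the keeper and then blocks the cover from shutting.
- slot (a point): Centre of the finger slot's floor, on the cam's axis. Slot: 28 mm wide, 72 mm long, 14 mm deep, ends closed, open upward, along this point's x; z is the axis, up. Floor 97 mm above the bench with the cover shut, about 19 mm more when ajar. A fingertip or the shut fingers go in; set off the axis, pressed down and swept round it, they push the side wall.
- cam_top (a point): Centre of the cam's top, on its axis, 14 mm above the slot floor. The cam is a grey disc of 84 mm diameter with a dark slot floor, within a fixed aluminium collar (102 mm outside, 2 mm lower than the disc), its axis 117 mm from the hinge line and 58 mm from the front edge, mid-width (unit x = -62 mm, y = 0 when shut).
- jar: Loose bystander, to be left where it stands: closed amber glass jar, 44 mm diameter, 55 mm high.
- spool: Loose bystander, to be left where it stands: aluminium spool, 54 mm diameter, 40 mm high.
- tin: Loose bystander, to be left where it stands: small open steel cup, 40 mm diameter, 25 mm high, standing on the unit's fixed rear deck.
- screwdriver: Loose bystander, to be left where it stands: screwdriver lying on the bench left of the unit.
- brush: Loose bystander, to be left where it stands: small brush lying on the bench right of the unit.

How it is judged:
By the outcome, as a careful person would: the job done as asked, in the order asked, and still so for the second after the job is handed in, with the robot touching nothing.
It also fails if it takes over 42 s, if anything falls off the work surface, if the arm or the gripper's body presses on something with over 40 N, if the wrist force passes 120 N, or if a joint passes its speed limit or range.

### The arm

A 6-joint arm with a two-finger parallel gripper is mounted at the origin on the work surface. World frame = base frame: x ahead of the robot, y to its left, z up, the work surface at z = 0. Lengths are in m, angles in rad, forces in N, time in s.
With the tool pointing down it reaches from about 0.275 to 0.725 m from the base axis. Payload 15.9 kg.
Tool frame: the origin (TCP) lies where the fingers leave the gripper's body, on its centre line; the fingertips stand 73 mm ahead of it and the grasp point (between the pads) lies 54 mm ahead of it; z points along the fingers, y is the direction in which the jaws open and shut (so a half turn about z gives the same grasp; the last joint's range is limited). The gripper opens to 85 mm and grips with 20 to 120 N. Pads are 22 mm wide; open, the fingers measure 114 mm over their backs; the gripper's body (76 mm by 85 mm) begins 54 mm behind the grasp point. The pads swing forward as they close: fully open they stand 13 mm farther back than shut.
Start: joints at [1.171, 0.213, -0.034, 1.323, 0, 1.571], TCP at [0.195, 0.461, 0.304] pointing down, gripper open.
Joint ranges: [-2.98, 2.98], [-0.74, 1.72], [-1.14, 1.35], [-2.1, 2.04], [-1.57, 1.44], [-3.14, 3.14]. Speed limits (rad/s): [1.89, 1.89, 2.39, 2.57, 3.14, 3.14].

### API

Orientations are given as a rotation vector (axis times angle).
In Python, from station import read_state, get_image, hand_in, boxes_of, cut_out, mark_of gives the robot as it stands. The module is installed in compiled form; this text tells all that it offers.
- The arm moves only by the tool move_arm, never from a script. Its argument "rows" is a list of rows, each a list of 5 numbers: the finger opening in mm, from 0 to 85.4, then the shift along the world's x, y, z in mm, then the turn about the world's z in rad. In form: [[claw, x, y, z, roll], ...]. A call has 1 to 20 rows; each row shifts and turns the pose as measured when the row begins; what a row does not reach is not made up. A row lasts 1/12 s, in which the tool goes at most 41.7 mm and 7.16 degrees, less where a joint would pass 70% of its speed; a pose out of reach is approached as far as the arm can. A call is refused whole if a number of a shift passes 41.7 or a number of a turn 0.125, either way. A call with a gripper value outside its range is refused whole. The fingers move at their own pace and stop on an object; the grip force is fixed at half the most. Time passes only in rows, so rows that do not move let the fingers close. It gives the time, the measured TCP pose, the force and the opening at its end, in the units of the state.
- read_state(): the state, without advancing time (a new reading comes with each control period).
- get_image(name): name is "scene" or "top"; returns a dict with "frame" (384x512x3 uint8, blue, green, red), "fx", "fy", "cx", "cy" (pixels), "rvec" (rotation vector, rad) and "tvec" (3), from world to camera coordinates, as OpenCV has them. Camera axes: x right, y down, z forward; pixel columns grow to the right and rows downward; lengths in m; the calibration is good to about 2 mm. A picture is of the moment at which its call begins. There is no depth.
- hand_in(): hands the job in, once; it reports no verdict.
Trained networks look in a picture, given as the dict that the camera call returned (one of the last four; its "shot" number tells which), for a name from the list of things; names that differ only in an ending like _2 or _b are one class to them, and where a whole thing is asked for, a point or a joint stands for the part that bears it (a point fixed in the world has none). Each returns a list of dicts, best first, with "confidence" (0 to 1); they miss things now and then, are a little off and sometimes report something else, mostly with a low value. They report only what shows in the picture. A call takes as long as a camera call.
- boxes_of(picture, name): "location" ([column, row] in pixels, amid what is visible of it).
- cut_out(picture, name): "region" (384x512 bool, what is visible of it) and "location" ([column, row] in pixels, amid what is visible of it).
- mark_of(picture, name): "location" ([column, row] in pixels: a listed point, or the origin of a listed thing).
The state is a dict: "t": time; "qpos": joint angles; "dq": joint speeds; "effort": joint torques, N m; "tool_pos": TCP position; "orientation": TCP orientation; "force": force on the tool from outside, world axes, zero at the start; "wrist_torque": the same for the moment, N m; "width": finger opening in m.
Only numpy, scipy, OpenCV 4.12 (cv2) and the standard library are available. Lean on these libraries where they do the work, as an engineer would, in place of code of your own. Each camera call takes 0.05 s, during which the arm holds its last target.

## Working session

There is one attempt and no reset: what is moved stays moved. The work goes in short steps, Python scripts to look and compute and a tool call to move; the robot and the scene stay as the last step left them, time stands still between calls to the robot, and variables do not carry over. Pictures are saved under pics/ and viewed, and the job is handed in when it is done.

Besides the shell and the picture viewer there is one more tool, called after ">>>" as name([rows], argument=value, ...), one row to a line, values as JSON. move_arm: Moves the arm, as the interface text tells. Its arguments: {"type":"object","properties":{"rows":{"type":"array"}},"required":["rows"]}

```bash
mkdir -p pics; cat > h.py <<'E'
import numpy as np, cv2
from station import *
def ray(p,uv):
    R,_=cv2.Rodrigues(np.array(p['rvec'],float)); t=np.array(p['tvec'],float).ravel()
    d=R.T@np.array([(uv[0]-p['cx'])/p['fx'],(uv[1]-p['cy'])/p['fy'],1.]); return -R.T@t,d
def atz(p,uv,z):
    c,d=ray(p,uv); return c+d*(z-c[2])/d[2]
def tri(ps,uvs):
    A=np.zeros((3,3));b=np.zeros(3)
    for p,uv in zip(ps,uvs):
        c,d=ray(p,uv); d=d/np.linalg.norm(d); M=np.eye(3)-np.outer(d,d); A+=M;b+=M@c
    return np.linalg.solve(A,b)
def proj(p,X):
    return cv2.projectPoints(np.array(X,float).reshape(-1,1,3),np.array(p['rvec'],float),np.array(p['tvec'],float),np.array([[p['fx'],0,p['cx']],[0,p['fy'],p['cy']],[0,0,1.]]),None)[0].reshape(-1,2)
E
python3 - <<'E'
from h import *
s=get_image('scene');t=get_image('top')
cv2.imwrite('pics/s1.png',s['frame']);cv2.imwrite('pics/t1.png',t['frame'])
for n in ['unit','slot','cam_top','tongue_tip','jar','spool','tin','screwdriver','brush']:
    a=mark_of(s,n);b=mark_of(t,n)
    print(n,[(np.round(x['location']),round(x['confidence'],2)) for x in a[:2]],[(np.round(x['location']),round(x['confidence'],2)) for x in b[:2]], np.round(tri([s,t],[a[0]['location'],b[0]['location']]),4) if a and b else '')
st=read_state();print({k:np.round(v,3) for k,v in st.items()})
E
```

```text
unit [(array([227., 209.]), 0.91)] [(array([279., 210.]), 0.96)] [ 0.5872 -0.1007  0.0024]
slot [(array([243., 165.]), 0.68)] [(array([278., 224.]), 0.77)] [ 0.522  -0.0825  0.1241]
cam_top [(array([236., 162.]), 0.88)] [(array([280., 222.]), 0.55)] [ 0.5283 -0.0928  0.134 ]
tongue_tip [] [(array([296., 230.]), 0.84), (array([328., 212.]), 0.65)] 
jar [(array([280., 246.]), 0.82)] [(array([227., 198.]), 0.71), (array([380., 244.]), 0.34)] [0.6334 0.0719 0.0031]
spool [(array([276., 244.]), 0.56), (array([185., 184.]), 0.54)] [(array([326., 213.]), 0.62)] [ 0.5626 -0.118  -0.1151]
tin [(array([211., 215.]), 0.71)] [(array([278., 180.]), 0.71)] [ 0.6694 -0.0969  0.0696]
screwdriver [] [(array([121., 242.]), 0.63)] 
brush [(array([169., 144.]), 0.74)] [(array([378., 248.]), 0.94)] [ 0.4489 -0.3935  0.0048]
{'t': np.float64(1.0), 'qpos': array([ 1.171,  0.213, -0.034,  1.324, -0.   ,  1.571]), 'dq': array([-0.001, -0.   , -0.   , -0.   , -0.   ,  0.001]), 'effort': array([-3.0000e-03, -6.8598e+01,  4.8733e+01,  1.0000e-03, -0.0000e+00,
       -0.0000e+00]), 'tool_pos': array([0.195, 0.461, 0.304]), 'orientation': array([ 0.624,  3.079, -0.   ]), 'force': array([ 1.073, -0.498,  0.197]), 'wrist_torque': array([-0.01 , -0.018,  0.016]), 'width': np.float64(0.086)}
```

```bash
python3 - <<'E'
import cv2
for n,c in (('s1',(90,270,100,330)),('t1',(130,300,180,420))):
    f=cv2.imread(f'pics/{n}.png'); r0,r1,c0,c1=c
    cv2.imwrite(f'pics/{n}c.png',cv2.resize(f[r0:r1,c0:c1],None,fx=3.3,fy=3.3,interpolation=cv2.INTER_CUBIC))
E
```

```text
(no output)
```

View pics/s1.png

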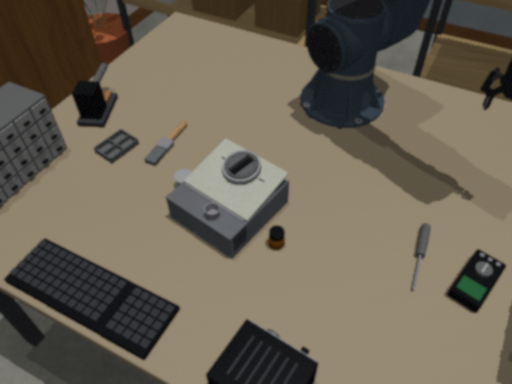

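View pics/t1.png

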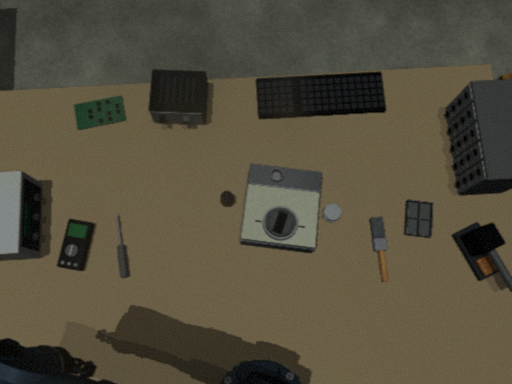

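```bash
ls pics
```

```text
s1.png
s1c.png
t1.png
t1c.png
```

View pics/t1c.png

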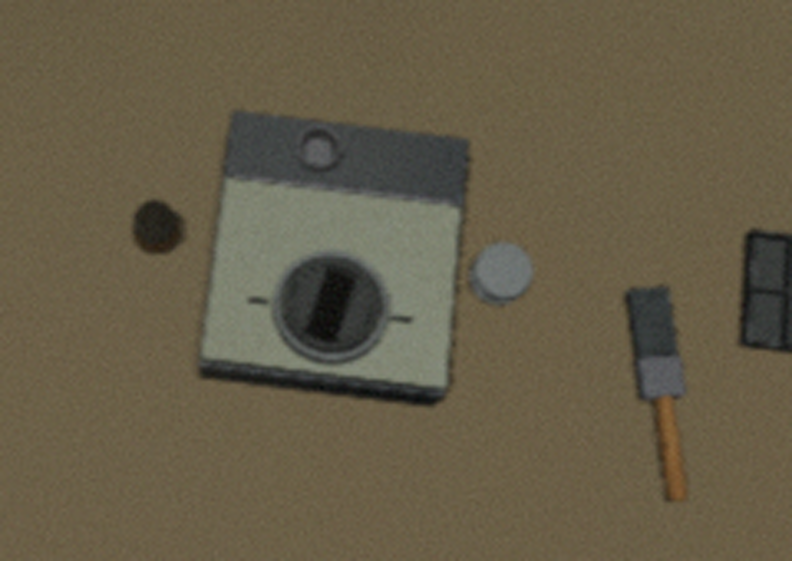

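View pics/s1c.png

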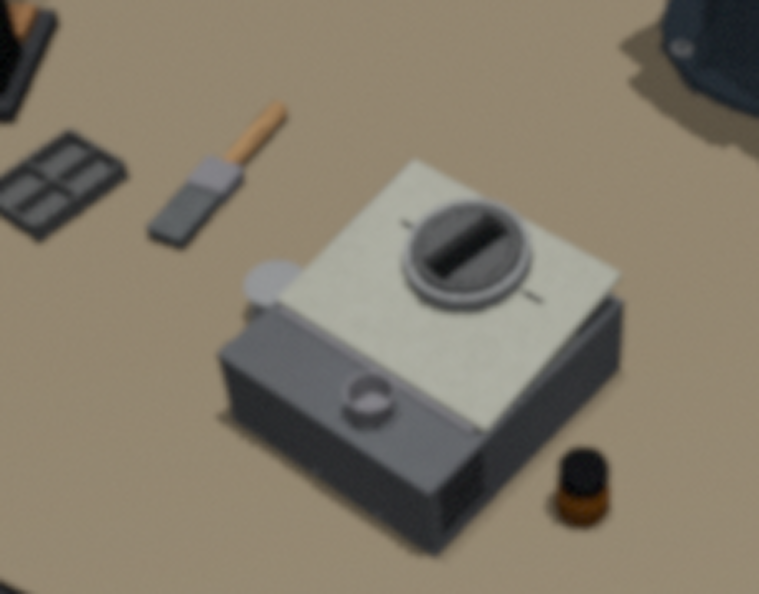

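```bash
python3 - <<'E'
from h import *
from scipy.optimize import least_squares
s=get_image('scene');t=get_image('top')
T=lambda u,v:np.array([180+(u+.5)/3.3-.5,130+(v+.5)/3.3-.5])
S=lambda u,v:np.array([100+(u+.5)/3.3-.5,90+(v+.5)/3.3-.5])
# cover rotates by 0.16 about hinge (55,85)
def cov(x,y,z,a=.16):
    dx=x-.055;dz=z-.085
    return [.055+dx*np.cos(a)+dz*np.sin(a),y,.085-dx*np.sin(a)+dz*np.cos(a)]
camt=cov(-.062,0,.111)
print(camt, cov(-.062,0,.097))
obs=[(t,T(233,112),[.12,.11,.085]),(t,T(468,140),[.12,-.11,.085]),(t,T(330,306),camt),(t,T(331,305),cov(-.062,0,.098)) ,
(s,S(467,250),camt),(s,S(434,553),[.12,.11,0]),(s,S(220,356),[.12,-.11,.085])]
obs.pop(3)
def W(P,X): c,s_=np.cos(P[2]),np.sin(P[2]); return [P[0]+c*X[0]-s_*X[1],P[1]+s_*X[0]+c*X[1],X[2]]
f=lambda P:np.concatenate([proj(p,W(P,X))[0]-uv for p,uv,X in obs])
r=least_squares(f,[.587,-.1,-.1],loss='soft_l1');P=r.x
print(P,f(P).reshape(-1,2).round(1))
print('axis ajar top',W(P,camt),'floor ajar',W(P,cov(-.062,0,.097)),'shut',W(P,[-.062,0,.097]))
# slot ends in image
for nm,p,a,b in (('t',t,T(341,267),T(319,341)),('s',s,S(497,226),S(437,266))):
    z=.118
    A=atz(p,a,z);B=atz(p,b,z);d=A-B;print(nm,A,B,np.arctan2(d[1],d[0]),np.linalg.norm(d))
for n,z in(('jar',.05),('spool',.04),('tin',.11)):
  for p in (t,s):
    b=boxes_of(p,n); print(n,[(np.round(x['location']),round(x['confidence'],2),atz(p,x['location'],z/2+ (.05 if n=='tin' else 0)).round(3)) for x in b[:2]])
vis=t['frame'].copy()
for X in [[.12,.11,.085],[.12,-.11,.085],cov(-.12,.11,.085),cov(-.12,-.11,.085),camt]+[cov(-.062+.042*np.cos(q),.042*np.sin(q),.111) for q in np.arange(0,6.28,.5)]:
    u=proj(t,W(P,X))[0]; cv2.circle(vis,tuple(int(round(v*16)) for v in u),16,(0,0,255),-1,shift=4)
cv2.imwrite('pics/fit.png',cv2.resize(vis[130:300,180:420],None,fx=3.3,fy=3.3))
E
```

```text
[np.float64(-0.056363318782977956), 0, np.float64(0.1293081395416331)] [np.float64(-0.0585937736755774), 0, np.float64(0.1154869575743743)]
[ 0.58203172 -0.09767906 -0.18476022] [[-0.1 -0.5]
 [ 0.6 -0.3]
 [ 0.7 -0.7]
 [ 1.  -1.3]
 [ 1.6  1.7]
 [-0.3 -1.4]]
axis ajar top [np.float64(0.5266276862196211), np.float64(-0.087324510716907), np.float64(0.1293081395416331)] floor ajar [np.float64(0.5244351929370038), np.float64(-0.08691475196642269), np.float64(0.1154869575743743)] shut [np.float64(0.5210869394663105), np.float64(-0.0862889912540258), 0.097]
t [ 0.56092126 -0.09815885  0.118     ] [ 0.49621552 -0.07411643  0.118     ] -0.35575627344454863 0.06902804401019957
s [ 0.4878218  -0.08468307  0.118     ] [ 0.54867899 -0.10534155  0.118     ] 2.814339866032546 0.06426795282938859
jar [(array([230., 196.]), 0.65, array([0.634, 0.057, 0.025])), (array([330., 209.]), 0.17, array([ 0.574, -0.252,  0.025]))]
jar [(array([277., 238.]), 0.62, array([0.627, 0.065, 0.025]))]
spool [(array([332., 210.]), 0.7, array([ 0.572, -0.258,  0.02 ]))]
spool [(array([183., 176.]), 0.73, array([ 0.554, -0.271,  0.02 ]))]
tin [(array([276., 175.]), 0.54, array([ 0.672, -0.086,  0.105]))]
tin [(array([210., 210.]), 0.63, array([ 0.679, -0.094,  0.105]))]
```

View pics/fit.png

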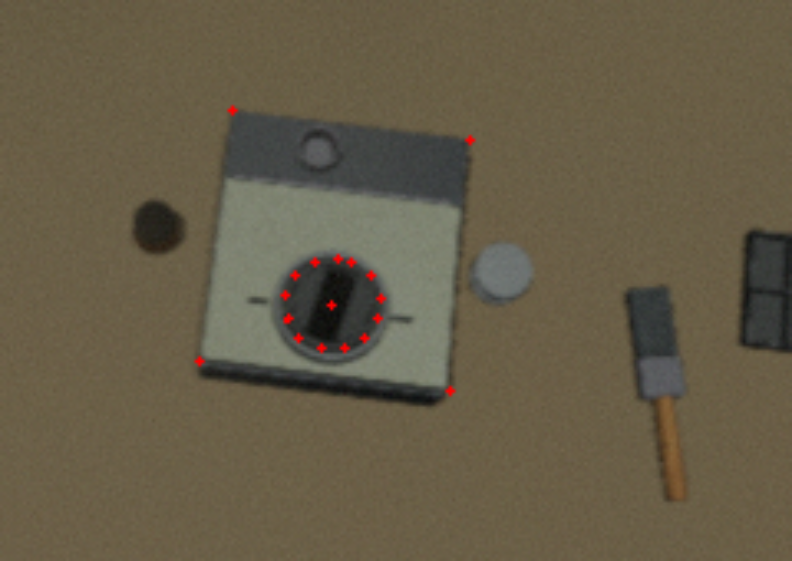

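The fit overlays the corners and the disc well in the top picture: disc centre at about (280, 223), slot at world angle about -0.36 rad. I'll approach above the cam with the fingers part-open. They will straddle the axis inside the slot, with jaw direction along it.

>>> move_arm([
  [25, 16.5, -27.4, 0, 0.081],
  [25, 16.5, -27.4, 0, 0.081],
  [25, 16.5, -27.4, 0, 0.081],
  [25, 16.5, -27.4, 0, 0.081],
  [25, 16.5, -27.4, 0, 0.081],
  [25, 16.5, -27.4, 0, 0.081],
  [25, 16.5, -27.4, 0, 0.081],
  [25, 16.5, -27.4, 0, 0.081],
  [25, 16.5, -27.4, 0, 0.081],
  [25, 16.5, -27.4, 0, 0.081],
])

```text
t: 2.23
tool_pos: [0.3612, 0.1783, 0.3035]
orientation: [-0.707, 3.06, 0.002]
force: [0.8, 0.5, -0.3]
width: 0.0249
```

```bash
cat > st.py <<'E'
from h import *
s=read_state();R=cv2.Rodrigues(np.array(s['orientation'],float))[0]
print('t',round(s['t'],2),'pos',np.round(np.array(s['tool_pos'])*1000,1),'ydir',round(np.arctan2(R[1,1],R[0,1]),3),'z',R[:,2].round(3),'q',np.round(s['qpos'],3),'F',np.round(s['force'],1),'M',np.round(s['wrist_torque'],2),'w',round(s['width']*1000,1))
E
python3 st.py
```

```text
t 2.23 pos [361.2 178.3 303.5] ydir 2.025 z [ 0.001  0.001 -1.   ] q [ 4.580e-01  1.300e-02 -2.630e-01  1.294e+00  1.000e-03  4.000e-03] F [ 0.8  0.5 -0.3] M [0.04 0.01 0.01] w 24.9
```

>>> move_arm([
  [25, 16.4, -26.5, 0, 0.076],
  [25, 16.4, -26.5, 0, 0.076],
  [25, 16.4, -26.5, 0, 0.076],
  [25, 16.4, -26.5, 0, 0.076],
  [25, 16.4, -26.5, 0, 0.076],
  [25, 16.4, -26.5, 0, 0.076],
  [25, 16.4, -26.5, 0, 0.076],
  [25, 16.4, -26.5, 0, 0.076],
  [25, 16.4, -26.5, 0, 0.076],
  [25, 16.4, -26.5, 0, 0.076],
  [25, 0, 0, 0, 0],
])

```text
t: 3.15
tool_pos: [0.5325, -0.1073, 0.304]
orientation: [-1.842, 2.54, 0.001]
force: [1.7, 0.2, 0.0]
width: 0.0248
```

```bash
python3 st.py
```

```text
t 3.15 pos [ 532.5 -107.3  304. ] ydir 2.826 z [ 0.003  0.003 -1.   ] q [-0.2    0.301  0.082  1.349  0.003 -1.455] F [1.7 0.2 0. ] M [-0.   -0.02 -0.02] w 24.8
```

>>> move_arm([
  [25, -4, 10, -20, -0.02],
  [25, -3, 8, -20, -0.015],
  [25, 0, 2, -20, 0],
  [25, 0, 0, -10, 0],
  [25, 0, 0, 0, 0],
  [25, 0, 0, 0, 0],
])

```text
t: 3.65
tool_pos: [0.5258, -0.0889, 0.231]
orientation: [-1.788, 2.578, 0.0]
force: [-0.1, -0.0, 1.0]
width: 0.0246
```

```bash
python3 st.py; python3 - <<'E'
from h import *
for n,c in (('scene',(90,270,140,330)),('top',(150,300,200,360))):
    p=get_image(n); r0,r1,c0,c1=c; cv2.imwrite(f'pics/{n}2.png',cv2.resize(p['frame'][r0:r1,c0:c1],None,fx=3.3,fy=3.3,interpolation=cv2.INTER_CUBIC))
E
```

```text
t 3.65 pos [525.8 -88.9 231. ] ydir 2.784 z [ 0.003  0.003 -1.   ] q [-0.169  0.302 -0.102  1.163  0.003 -1.382] F [-0.1 -0.   1. ] M [ 0.05  0.01 -0.02] w 24.6
```

View pics/scene2.png

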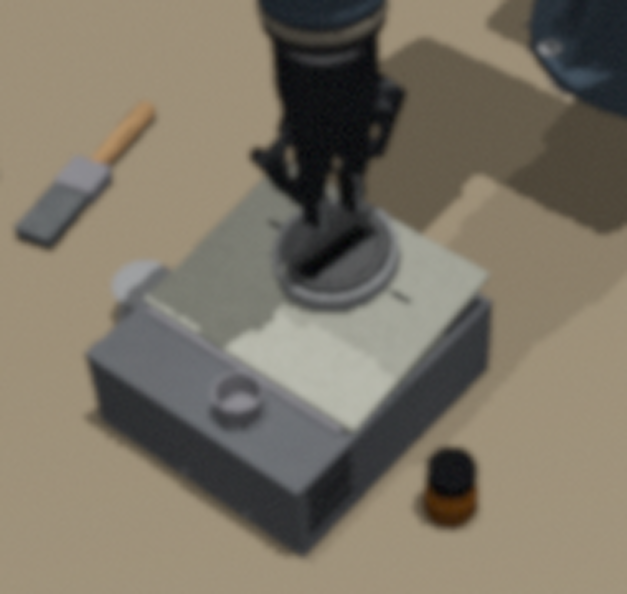

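View pics/top2.png

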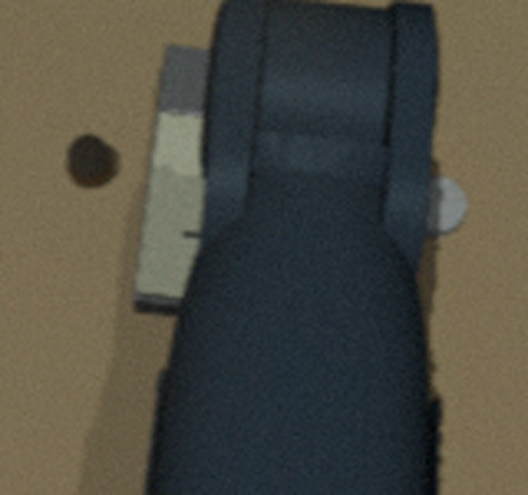

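>>> move_arm([
  [25, -0.6, 1, -8, 0],
  [25, -0.3, 0.6, -8, 0],
  [25, 0, 0, -6, 0],
  [25, 0, 0, -4, 0],
  [25, 0, 0, -2, 0],
  [25, 0, 0, -2, 0],
  [25, 0, 0, -2, 0],
  [25, 0, 0, 0, 0],
])

```text
t: 4.42
tool_pos: [0.5262, -0.0876, 0.1985]
orientation: [-1.786, 2.575, -0.005]
force: [-0.0, -1.1, -0.4]
width: 0.025
```

```bash
python3 st.py; python3 - <<'E'
from h import *
for n,c in (('scene',(120,200,180,290)),):
    p=get_image(n); r0,r1,c0,c1=c; cv2.imwrite(f'pics/{n}3.png',cv2.resize(p['frame'][r0:r1,c0:c1],None,fx=6,fy=6,interpolation=cv2.INTER_CUBIC))
E
```

```text
t 4.42 pos [526.2 -87.6 198.5] ydir 2.784 z [ 0.008  0.002 -1.   ] q [-0.166  0.318 -0.166  1.08   0.003 -1.379] F [-0.  -1.1 -0.4] M [-0.    0.    0.01] w 25.0
```

View pics/scene3.png

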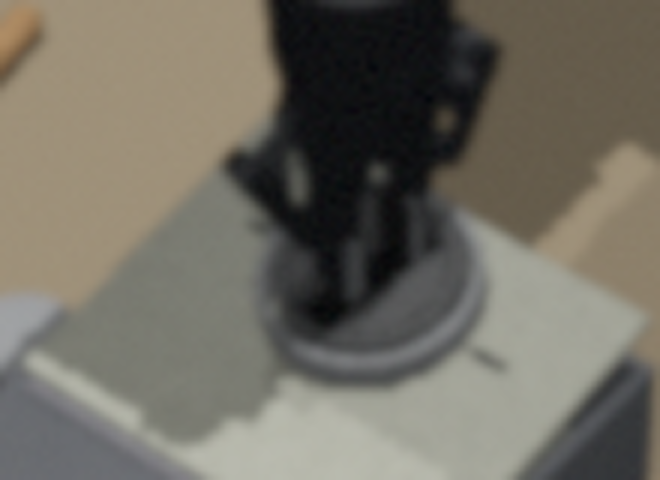

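The scene picture shows both fingers above or in the dark slot (about (345,300) in the crop), with no contact force. I'll go on down slowly.

>>> move_arm([
  [25, -0.5, 0, -3, 0],
  [25, 0, 0, -3, 0],
  [25, 0, 0, -3, 0],
  [25, 0, 0, -3, 0],
  [25, 0, 0, 0, 0],
])

```text
t: 4.88
tool_pos: [0.5261, -0.0876, 0.1863]
orientation: [-1.785, 2.574, -0.006]
force: [-0.0, 1.0, 2.7]
width: 0.0249
```

```bash
python3 st.py
```

```text
t 4.88 pos [526.1 -87.6 186.3] ydir 2.784 z [ 0.009  0.002 -1.   ] q [-0.166  0.324 -0.189  1.049  0.003 -1.379] F [-0.   1.   2.7] M [-0.02 -0.09 -0.08] w 24.9
```

>>> move_arm([
  [25, -1, 0, -3, 0],
  [25, -1, 0, -3, 0],
  [25, -0.5, 0, -3, 0],
  [25, -0.5, 0, -3, 0],
  [25, -0.5, 0, -3, 0],
  [25, 0, 0, 0, 0],
])

```text
t: 5.38
tool_pos: [0.5232, -0.0874, 0.1704]
orientation: [-1.784, 2.572, -0.008]
force: [1.3, 1.4, 3.8]
width: 0.0251
```

```bash
python3 st.py
```

```text
t 5.38 pos [523.2 -87.4 170.4] ydir 2.784 z [ 0.012  0.002 -1.   ] q [-0.167  0.329 -0.225  1.005  0.004 -1.38 ] F [1.3 1.4 3.8] M [ 0.16 -0.16 -0.01] w 25.1
```

>>> move_arm([
  [25, -0.5, 0.5, -1.5, 0],
  [25, -0.5, 0.3, -1.5, 0],
  [25, 0, 0, -1, 0],
  [25, 0, 0, -1, 0],
])

```text
t: 5.72
tool_pos: [0.523, -0.0872, 0.1688]
orientation: [-1.783, 2.57, -0.015]
force: [-8.4, 1.8, 23.1]
width: 0.0252
```

```bash
python3 st.py
```

```text
t 5.72 pos [523.  -87.2 168.8] ydir 2.783 z [ 0.016  0.    -1.   ] q [-0.166  0.326 -0.233  0.995  0.003 -1.379] F [-8.4  1.8 23.1] M [0.68 2.04 0.01] w 25.2
```

>>> move_arm([
  [25, 0, 0, -0.8, -0.06],
  [25, 0, 0, -0.8, -0.06],
  [25, 0, 0, -0.8, -0.06],
  [25, 0, 0, -0.8, -0.06],
])

```text
t: 6.05
tool_pos: [0.5227, -0.0873, 0.1692]
orientation: [-1.452, 2.77, -0.02]
force: [-4.4, 3.1, 17.0]
width: 0.025
```

```bash
python3 st.py
```

```text
t 6.05 pos [522.7 -87.3 169.2] ydir 2.536 z [ 0.018 -0.005 -1.   ] q [-0.165  0.323 -0.237  0.992 -0.002 -1.13 ] F [-4.4  3.1 17. ] M [0.62 1.14 0.09] w 25.0
```

>>> move_arm([
  [25, -0.3, 0.1, -1, -0.07],
  [25, -0.3, 0.1, -1, -0.07],
  [25, 0, 0.1, -1, -0.07],
  [25, 0, 0, -1, -0.07],
  [25, 0, 0, -1, -0.07],
  [25, 0, 0, -1, -0.07],
])

```text
t: 6.55
tool_pos: [0.5227, -0.0868, 0.169]
orientation: [-0.811, 3.018, -0.03]
force: [-6.1, 2.1, 22.0]
width: 0.025
```

```bash
python3 st.py
```

```text
t 6.55 pos [522.7 -86.8 169. ] ydir 2.096 z [ 0.021 -0.014 -1.   ] q [-0.16   0.321 -0.241  0.987 -0.011 -0.685] F [-6.1  2.1 22. ] M [0.66 1.44 0.06] w 25.0
```

>>> move_arm([
  [25, 0, 0, -1, -0.07],
  [25, 0, 0, -1, -0.07],
  [25, 0, 0, -1, -0.07],
  [25, 0, 0, -1, -0.07],
  [25, 0, 0, -1, -0.07],
  [25, 0, 0, -1, -0.07],
  [25, 0, 0, -1, -0.07],
])

```text
t: 7.13
tool_pos: [0.5229, -0.0866, 0.1691]
orientation: [-0.015, 3.124, -0.038]
force: [-6.3, 2.6, 20.9]
width: 0.0252
```

```bash
python3 st.py; python3 - <<'E'
from h import *
for n,c in (('scene',(120,200,180,290)),):
    p=get_image(n); r0,r1,c0,c1=c; cv2.imwrite(f'pics/{n}4.png',cv2.resize(p['frame'][r0:r1,c0:c1],None,fx=6,fy=6,interpolation=cv2.INTER_CUBIC))
E
```

```text
t 7.13 pos [522.9 -86.6 169.1] ydir 1.58 z [ 0.018 -0.024 -1.   ] q [-0.154  0.322 -0.239  0.989 -0.021 -0.164] F [-6.3  2.6 20.9] M [0.63 1.32 0.05] w 25.2
```

View pics/scene4.png

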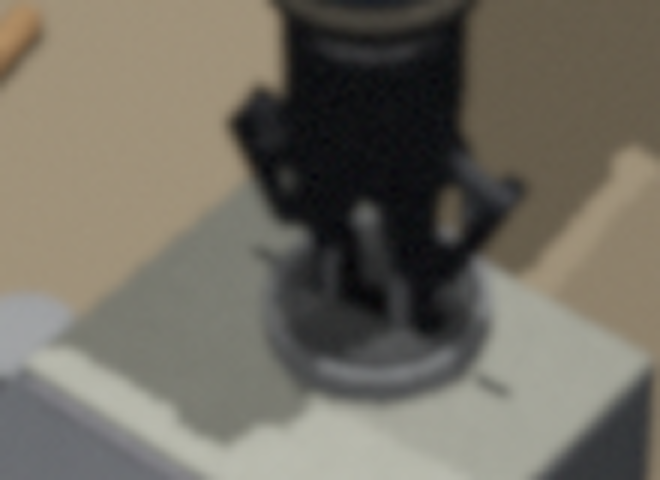

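The cover is flush and the slot is following the fingers. I'll carry on to the stop.

>>> move_arm([
  [25, 0, 0, -1, -0.06],
  [25, 0, 0, -1, -0.06],
  [25, 0, 0, -1, -0.06],
  [25, 0, 0, -1, -0.06],
  [25, 0, 0, -1, -0.06],
])

```text
t: 7.6
tool_pos: [0.5227, -0.0864, 0.1692]
orientation: [0.48, 3.087, -0.042]
force: [-5.6, 1.8, 21.0]
width: 0.0249
```

```bash
python3 st.py
```

```text
t 7.6 pos [522.7 -86.4 169.2] ydir 1.262 z [ 0.013 -0.029 -0.999] q [-0.151  0.324 -0.236  0.994 -0.027  0.157] F [-5.6  1.8 21. ] M [0.5  1.   0.13] w 24.9
```

>>> move_arm([
  [25, 0, 0, -1, -0.06],
  [25, 0, 0, -1, -0.06],
  [25, 0, 0, -1, -0.06],
])

```text
t: 7.85
tool_pos: [0.5225, -0.0857, 0.1692]
orientation: [0.764, 3.029, -0.043]
force: [-6.4, -0.1, 22.5]
width: 0.0251
```

```bash
python3 st.py
```

```text
t 7.85 pos [522.5 -85.7 169.2] ydir 1.077 z [ 0.01  -0.031 -0.999] q [-0.149  0.326 -0.233  0.998 -0.029  0.345] F [-6.4 -0.1 22.5] M [0.07 1.24 3.96] w 25.1
```

Moment jumped to 4 N m, so the cam is at its stop. I'll turn back slightly within the slack to free the wall, then lift straight out.

>>> move_arm([
  [25, 0, 0, 0, 0.08],
  [25, 0, 0, 0, 0.06],
  [25, 0, 0, 0, 0.03],
  [25, 0, 0, 2, 0],
  [25, 0, 0, 2, 0],
])

```text
t: 8.27
tool_pos: [0.5223, -0.0853, 0.1743]
orientation: [0.499, 3.081, -0.041]
force: [0.2, -0.6, 0.2]
width: 0.025
```

```bash
python3 st.py
```

```text
t 8.27 pos [522.3 -85.3 174.3] ydir 1.25 z [ 0.016 -0.029 -0.999] q [-0.15   0.317 -0.231  1.002 -0.026  0.171] F [ 0.2 -0.6  0.2] M [ 0.08 -0.02 -0.02] w 25.0
```

>>> move_arm([
  [25, 0, 0, 4, 0],
  [25, 0, 0, 5, 0],
  [25, 0, 0, 6, 0],
  [25, 0, 0, 10, 0],
  [25, 0, 0, 15, 0],
  [25, 0, 0, 20, 0],
  [25, 0, 0, 20, 0],
  [25, 0, 0, 20, 0],
  [25, -10, 25, 10, 0],
  [25, -10, 28, 0, 0],
  [25, -10, 28, 0, 0],
  [25, -10, 28, 0, 0],
  [25, -10, 28, 0, 0],
  [25, -10, 28, 0, 0],
  [25, -10, 28, 0, 0],
  [25, -10, 28, 0, 0],
  [25, -5, 15, 0, 0],
  [25, 0, 0, 0, 0],
  [25, 0, 0, 0, 0],
])

```text
t: 9.85
tool_pos: [0.4293, 0.1594, 0.2987]
orientation: [0.521, 3.076, -0.039]
force: [0.2, -0.5, 0.2]
width: 0.0251
```

```bash
python3 st.py; python3 - <<'E'
from h import *
for n,c in (('scene',(90,270,140,330)),('top',(130,300,180,420))):
    p=get_image(n); r0,r1,c0,c1=c; cv2.imwrite(f'pics/{n}5.png',cv2.resize(p['frame'][r0:r1,c0:c1],None,fx=3.3,fy=3.3,interpolation=cv2.INTER_CUBIC))
E
```

```text
t 9.85 pos [429.3 159.4 298.7] ydir 1.235 z [ 0.017 -0.028 -0.999] q [ 0.373  0.123 -0.157  1.286 -0.033  0.709] F [ 0.2 -0.5  0.2] M [-0.02  0.06 -0.05] w 25.1
```

View pics/scene5.png

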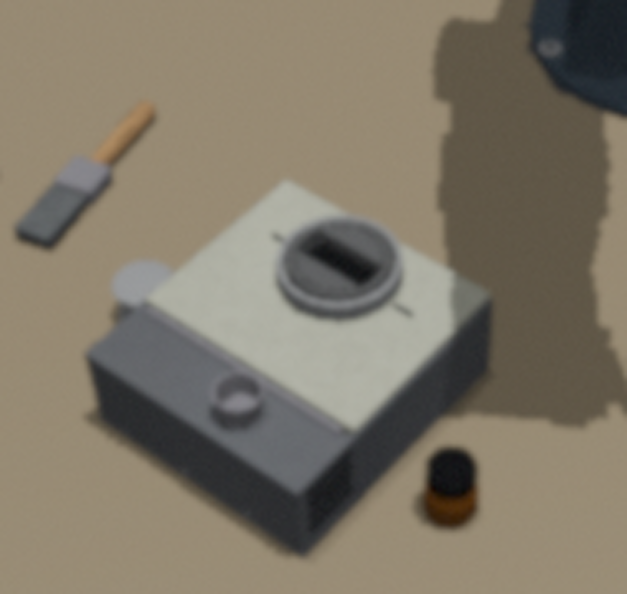

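View pics/top5.png

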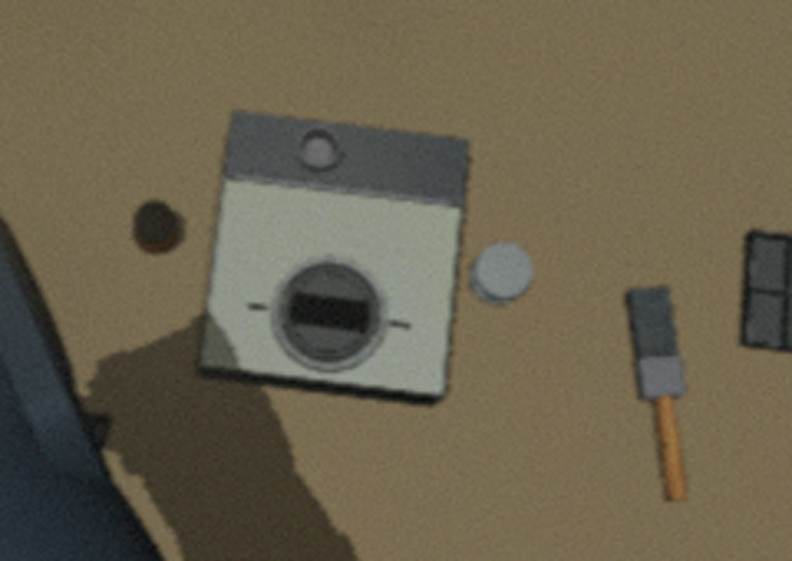

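Both pictures show the cover flush and the slot in line with the two ticks. Jar, spool, tin and brush are at the same pixels as before.

```bash
python3 -c "
from station import *
print(hand_in())"
```

```text
the job is handed in; nothing more can be done
None
```

The cover is locked shut, and I handed the job in at about 10 s on the robot's clock.

- **What I did:** I set the part-open fingertips (25 mm opening) in the cam slot on either side of its axis. I pressed the cover down to its dead stop and kept about 17–23 N on it. I then turned the cam clockwise until the moment jumped to about 4 N m at the hard stop, eased back within the slack and lifted straight out.
- **Last checks:** With the arm clear and no force at the wrist, both pictures show the cover flush and the slot in line with the two tick marks. The jar, spool, tin and brush are where they were. I did not check the screwdriver in the final pictures, as it lay outside the crops, but the arm did not come near it.
- **Disagreement:** The fingers had to turn about 0.3 rad past the slot angle I had worked out before they met the stop, which is more slack than I expected. The final pictures still show the cam at its stop position.

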